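Lift the hot steamer lid off on a chopstick

TASK

The lid of the bamboo steamer is too hot to hold: take the long cooking chopstick from its steel rest, pass it through both upright eyes of the lid's handle while the lid is still sitting on the steamer, lift the lid off on the chopstick, and lay it gently, right way up and flat, inside the rim of the empty white plate. Leave the chopstick through both eyes and let go of it. Do not take hold of the lid with the gripper, and leave the cup, bottle, jar, bowl and dish where they stand.

Things in the scene. Friction and masses are not known exactly. Their poses are not given: they have to be found in the camera images.
- chopstick: Long dark lacquered cooking chopstick, 240 mm, about 35 g, alone on the steel rest. Origin at mid-length on its axis, +x towards the thin tip. x -120 to -20 mm: square handle 11 x 11 mm, sides square to y and z; the remainder round, 8 mm thick, last 15 mm tapering to 6 mm. It lies tip up at 12 degrees, origin 55 mm above the sill. Grip the handle, e.g. 45 mm behind the origin; thread it level.
- chopstick_tip (a point): Centre of the chopstick's thin end face, 120 mm from its origin along its +x.
- rest: Fixed steel rest, base 200 x 46 x 6 mm. Origin on the sill under the chopstick's origin; x along the chopstick seen from above, z up. The chopstick lies in two open-topped notches 6 mm long, at chopstick x = -100 and +50 mm, sides up to 5 mm above its axis, 1.5 mm side play, with a stop plate 1 mm behind its tail; it is free between the notches.
- lid: Loose bamboo steamer lid, about 0.18 to 0.32 kg. Origin at the centre of its underside, z up, x away from the robot within 30 degrees. A spigot 138 mm across (z 0 to 6 mm) drops into the basket with 5 mm play all round; the disc above is 164 mm across, z 6 to 20 mm. On top is the handle with two eyes (see lid_top). It may hang up to 20 degrees askew on the chopstick and levels when set down.
- lid_top (a point): Middle of the lid's upper face, z = 20 mm in the lid's frame. On it a batten, 94 mm along x, 28 mm wide, 8 mm high, bears two upright eyes: plates 8 mm thick centred at x = -30 and +30 mm, 28 mm wide in y, lid z = 28 to 68 mm. Each has a 13 mm round hole at lid z = 48 mm, edges chamfered 1 mm, both on one line along the lid's x.
- lid_side (a point): Point at y = +82 mm on the lid's edge, z = 20 mm (shows which way y points). The batten with both eyes slides stiffly (about 5 N) along the lid's y: the line of the holes lies up to 11 mm to either side of the lid's centre, is not reported, and must be found by touch (e.g. feeling sideways for the flank of an eye) or by sight.
- steamer: Fixed round bamboo steamer basket on a steel wok ring, to one side of the rest (left or right varies). Origin on the sill under its centre. Basket 160 mm outer and 148 mm inner diameter, rim 90 mm above the sill; the wok ring is 196 mm across at the sill. The seated lid's origin is 84 mm above the sill.
- plate: Fixed empty white ceramic plate on the other side, 230 mm across, origin on the sill under its centre; raised rim 18 mm high, flat inner floor about 185 mm across.
- plate_in (a point): Centre of the plate's flat inner floor, 8 mm above the sill; the lid's origin belongs here, 25 mm of room all round.
- cup: Green glazed cup 72 mm across, 78 mm high, standing beyond the rest, between steamer and plate. Bystander; origin under its centre.
- sauce_bottle: Bottle 56 mm across, 160 mm high, on the right. Bystander; origin under its centre.
- bowl: Blue bowl 104 mm across, 45 mm high, on the left. Bystander; origin under its centre.
- jar: Glass jar 68 mm across, 90 mm high, on the left. Bystander; origin under its centre.
- dish: Small white sauce dish 76 mm across, 22 mm high, on the right. Bystander; origin under its centre.
There are look-alikes about, which are no part of the job. What is shaped like the chopstick but yellow is not meant. Leave any red look-alike of the lid alone.

How it is judged:
By the outcome, as a careful person would: the job done as asked, in the order asked, and still so for the second after the job is handed in, with the robot touching nothing.
It also fails if it takes over 67 s, if anything falls off the work surface, if the arm or the gripper's body presses on something with over 40 N, if the wrist force passes 120 N, or if a joint passes its speed limit or range.

ROBOT

A 6-joint arm with a two-finger parallel gripper is mounted at the origin on the work surface. World frame = base frame: x ahead of the robot, y to its left, z up, the work surface at z = 0. Lengths are in m, angles in rad, forces in N, time in s.
With the tool pointing down it reaches from about 0.3 to 0.95 m from the base axis. Payload 3.1 kg.
Tool frame: the origin (TCP) lies between the finger pads; the fingertips stand 14 mm ahead of it and the grasp point (between the pads) lies 5 mm behind it; x points along the fingers, z is the direction in which the jaws open and shut, and the axes are right-handed (so a half turn about x gives the same grasp; the last joint's range is limited). The gripper opens to 85 mm and grips with 20 to 120 N. Pads are 22 mm wide; open, the fingers measure 114 mm over their backs; the gripper's body (76 mm by 85 mm) begins 54 mm behind the grasp point. The pads swing forward as they close: fully open they stand 13 mm farther back than shut.
Start: joints at [-1.276, 0.308, 1.634, -0, 1.2, -0.07], TCP at [0.223, -0.584, 0.245] pointing down, gripper open.
Joint ranges: [-3.06, 3.06], [-0.79, 1.96], [0.05, 2.63], [-1.19, 4.34], [0.05, 2.64], [-2.94, 2.94]. Speed limits (rad/s): [2.79, 2.79, 3.14, 3.14, 3.14, 3.14].

INTERFACE

Orientations are given as a rotation vector (axis times angle).
In Python, from workcell import manip gives the robot as it stands. The module is installed in compiled form; this text tells all that it offers. Calls block until the motion is done:
- manip.goto(position, orientation): joint-space move of the TCP to a pose.
- manip.move_l(position, rotation=None, max_speed=0.15): straight line of the TCP; rotation=None keeps the orientation; max_speed is the mean speed in m/s.
- manip.goto_joints(angles): joint-space move.
- manip.gripper_to(opening): opening from 0.0 (shut) to 1.0 (fully open); the grip force is fixed at half the most; returns when the fingers have stopped.
- manip.sleep(seconds).
- manip.solve_ik(position, orientation): joint angles nearest the present ones, or None.
- manip.sense(): the state.
- manip.snapshot(name): name is "scene" or "top" or "wrist"; returns the picture (420x560x3 uint8, red, green, blue); there is no depth.
- manip.calibration(name): a dict with "fovy" (degrees; the focal length in pixels is half the picture's height over the tangent of half this angle, whatever the lens; pixels are square), "cx", "cy" (the principal point, pixels), "world_from_camera" (4x4, takes a point from camera to world coordinates); the wrist camera has in their place "hand_eye" (4x4, takes a point from camera to tool coordinates, whose origin is the TCP and whose axes are the tool frame's). Camera axes: x right, y down, z forward; pixel columns grow to the right and rows downward; lengths in m; the calibration is good to about 2 mm. A picture is of the moment at which its call begins: read the wrist's pose just before it. calibration takes no time and is no camera call.
A pose or a line that the arm cannot do raises manip.IKError and nothing moves.
- manip.close_job(): hands the job in, once; it reports no verdict.
The state is a dict: "t": time; "joint_pos": joint angles; "dq": joint speeds; "tau": joint torques, N m; "tool_pos": TCP position; "orientation": TCP orientation; "wrist_force": force on the tool from outside, world axes, zero at the start; "torque": the same for the moment, N m; "opening": opening from 0.0 (shut) to 1.0 (fully open).
Only numpy, scipy, OpenCV 4.12 (cv2) and the standard library are available. Lean on these libraries where they do the work, as an engineer would, in place of code of your own. Each camera call takes 0.05 s, during which the arm holds its last target. There are 200 camera calls.

## Working session

There is one attempt and no reset: what is moved stays moved. The work goes in short steps, each a Python script; the robot and the scene stay as the last script left them, time stands still between calls to the robot, and variables do not carry over. Pictures are saved under pics/ and viewed, about 8 in all and at most 12, crops included, and the job is handed in when it is done.

```bash
mkdir -p pics
cat > h.py <<'E'
import numpy as np, cv2
from workcell import manip
from scipy.spatial.transform import Rotation as R
def snap(name,fn=None):
    s=manip.sense(); im=manip.snapshot(name); c=manip.calibration(name)
    T=np.array(c["world_from_camera"]) if "world_from_camera" in c else None
    if T is None:
        W=np.eye(4); W[:3,:3]=R.from_rotvec(s["orientation"]).as_matrix(); W[:3,3]=s["tool_pos"]; T=W@np.array(c["hand_eye"])
    f=im.shape[0]/2/np.tan(np.radians(c["fovy"])/2)
    if fn: cv2.imwrite("pics/"+fn,im[:,:,::-1])
    return im,(T,f,c["cx"],c["cy"])
def ray(cam,u,v):
    T,f,cx,cy=cam; d=T[:3,:3]@np.array([(u-cx)/f,(v-cy)/f,1.]); return T[:3,3],d
def onz(cam,u,v,z):
    o,d=ray(cam,u,v); return o+d*(z-o[2])/d[2]
def proj(cam,p):
    T,f,cx,cy=cam; q=T[:3,:3].T@(np.asarray(p)-T[:3,3]); return q[0]/q[2]*f+cx,q[1]/q[2]*f+cy
def tri(c1,p1,c2,p2):
    A=[];b=[]
    for c,p in((c1,p1),(c2,p2)):
        o,d=ray(c,*p); d=d/np.linalg.norm(d); M=np.eye(3)-np.outer(d,d); A.append(M); b.append(M@o)
    return np.linalg.lstsq(np.vstack(A),np.hstack(b),rcond=None)[0]
def rv(xdir,zdir):
    x=np.array(xdir,float);x/=np.linalg.norm(x); z=np.array(zdir,float); z-=x*(x@z); z/=np.linalg.norm(z)
    return R.from_matrix(np.column_stack([x,np.cross(z,x),z])).as_rotvec()
def st(*k):
    s=manip.sense(); print(round(s["t"],2),np.round(s["tool_pos"],4),"F",np.round(s["wrist_force"],2),"M",np.round(s["torque"],2),"op",round(s["opening"],3)); return s
E
python3 - <<'E'
from h import *
for n in("scene","top","wrist"):
    im,c=snap(n,n+"0.png"); print(n,np.round(c[0],3).tolist(),c[1:])
a=cv2.imread("pics/scene0.png");b=cv2.imread("pics/top0.png")
st()
E
```

```text
scene [[0.032, 0.8, -0.599, 1.28], [0.999, -0.022, 0.024, -0.036], [0.006, -0.599, -0.801, 1.041], [0.0, 0.0, 0.0, 1.0]] (np.float64(453.65148118584466), 276.8604840579153, 212.86228378846897)
top [[0.077, -0.974, 0.215, 0.305], [-0.997, -0.075, 0.015, -0.019], [0.001, -0.215, -0.977, 1.289], [0.0, 0.0, 0.0, 1.0]] (np.float64(511.1959851934802), 279.3169374737108, 212.0418720310524)
wrist [[0.356, -0.888, -0.29, 0.298], [-0.934, -0.34, -0.108, -0.555], [-0.002, 0.31, -0.951, 0.372], [0.0, 0.0, 0.0, 1.0]] (np.float64(307.1993685983429), 275.0074853172622, 217.1553410677114)
0.15 [ 0.2228 -0.5833  0.2443] F [ 0.8  -0.14  0.25] M [-0.   -0.03 -0.02] op 0.999
```

View pics/top0.png

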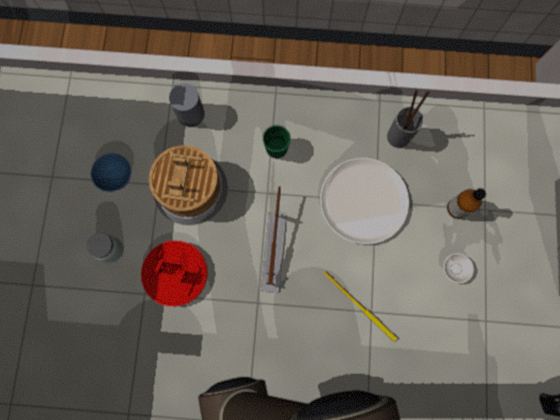

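View pics/scene0.png

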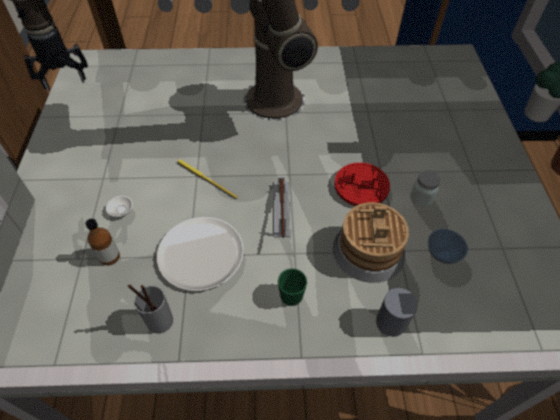

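The top view shows the chopstick running from tail (271,287) to tip (279,187). The lid is at (184,177), the plate at (365,200), the cup at (277,141) and the red decoy at (175,272). The scene view agrees.

Run:
```python
from h import *
im,c=snap("top"); im2,c2=snap("scene")
for n,u,v,z in(("tip",279,187,.08),("tail",271,287,.03),("lid",184,177,.104),("plate",365,200,.015),("cup",277,141,.04),("red",175,272,.02)):
    print(n,np.round(onz(c,u,v,z),3))
print(np.round(tri(c,(279,187),c2,(281,179)),3), np.round(onz(c2,376,236,.104),3),np.round(onz(c2,200,253,.015),3))
# wrist views: camera offset from TCP; pose down with tool z along y
h=np.array(manip.calibration("wrist")["hand_eye"]);print(np.round(h,3).tolist())
def try_(p,n):
    q=rv([0,0,-1],[0,1,0]); 
    for s in (1,-1):
        o=rv([0,0,-1],[0,s,0]); print(n,s,manip.solve_ik(p,o))
try_([.45,.0,.3],"a");try_([.5,.2,.35],"b")
```

```text
tip [0.633 0.005 0.08 ]
tail [0.393 0.006 0.03 ]
lid [0.634 0.235 0.104]
plate [ 0.634 -0.216  0.015]
cup [0.766 0.021 0.04 ]
red [0.412 0.247 0.02 ]
[0.588 0.001 0.247] [0.658 0.236 0.104] [ 0.639 -0.213  0.015]
[[0.0, -0.31, 0.951, -0.128], [-0.0, -0.951, -0.31, 0.081], [1.0, -0.0, -0.0, 0.001], [0.0, 0.0, 0.0, 1.0]]
a 1 [-0.09681785 -0.09168801  1.96333691  0.          1.26994375 -1.66761418]
a -1 [-9.68178527e-02 -9.16880081e-02  1.96333691e+00 -4.44089210e-16
  1.26994375e+00  1.47397847e+00]
b 1 [ 0.2996408   0.05917058  1.7149433   0.          1.36747877 -1.27115553]
b -1 [ 2.99640801e-01  5.91705847e-02  1.71494330e+00 -4.44089210e-16
  1.36747877e+00  1.87043713e+00]
```

Run:
```python
from h import *
manip.goto([.58,.12,.30],rv([0,0,-1],[0,1,0])); st()
im,c=snap("wrist"); np.savez("v1.npz",im=im,T=c[0],f=c[1],cx=c[2],cy=c[3])
big=cv2.resize(im,None,fx=1.42,fy=1.42,interpolation=cv2.INTER_CUBIC); big=cv2.convertScaleAbs(big,alpha=1.6,beta=10)
cv2.imwrite("pics/v1.png",big[:,:,::-1])
```

```text
3.03 [0.5802 0.1191 0.2999] F [-0.18  0.2   0.17] M [ 0.03 -0.04  0.01] op 1.003
```

View pics/v1.png

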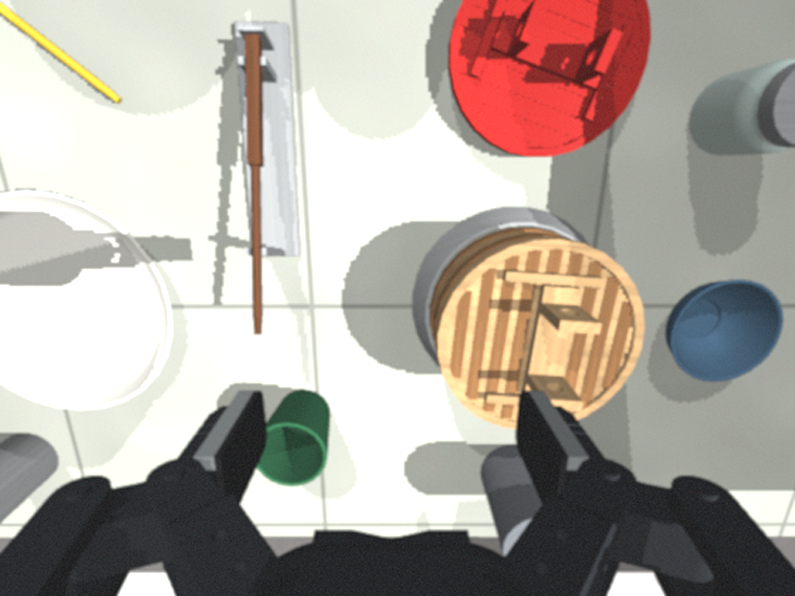

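The wrist view shows the chopstick tail at about (253,33) and its tip at (258,332). The lid disc is centred at about (541,333), with the eyes at (570,320) and (550,385). I'll measure both, and enlarge the eyes.

Run:
```python
from h import *
d=np.load("v1.npz"); im=d["im"]; c=(d["T"],float(d["f"]),float(d["cx"]),float(d["cy"]))
hsv=cv2.cvtColor(im,cv2.COLOR_RGB2HSV); m=((hsv[...,1]>100)&(hsv[...,0]<15)).astype(np.uint8); m[:, :150]=0; m[:,215:]=0; m[250:]=0
n,l,s,_=cv2.connectedComponentsWithStats(m); k=1+s[1:,4].argmax(); v,u=np.nonzero(l==k)
print("px",u.min(),u.max(),v.min(),v.max())
def row(a,b): w=(v>=a)&(v<=b); return u[w].mean()
vt,vb=v.min(),v.max()+1
tail=onz(c,row(vt,vt+4),vt,.030); tip=onz(c,row(vb-5,vb),vb,.080)
print("tail",tail,"tip",tip,"len",np.linalg.norm(tip-tail))
# top-view cross check
im2,c2=snap("top"); 
# lid: bamboo mask, disc edge at z=.104/.09
m=((hsv[...,0]>8)&(hsv[...,0]<26)&(hsv[...,1]>50)&(hsv[...,2]>60)).astype(np.uint8); m[:, :290]=0
cv2.imwrite("pics/m.png",m*255)
crop=im[155:310,300:465]; crop=cv2.resize(crop,None,fx=4.4,fy=3.85*1.0,interpolation=cv2.INTER_CUBIC)
crop=cv2.resize(im[155:305,300:465],None,fx=4,fy=4,interpolation=cv2.INTER_CUBIC)
cv2.imwrite("pics/crop1.png",cv2.convertScaleAbs(crop,alpha=1.5)[:,:,::-1])
```

```text
px 173 183 24 233
tail [0.40207685 0.00908383 0.03      ] tip [0.63657402 0.00491272 0.08      ] len 0.2398047617236708
```

View pics/crop1.png

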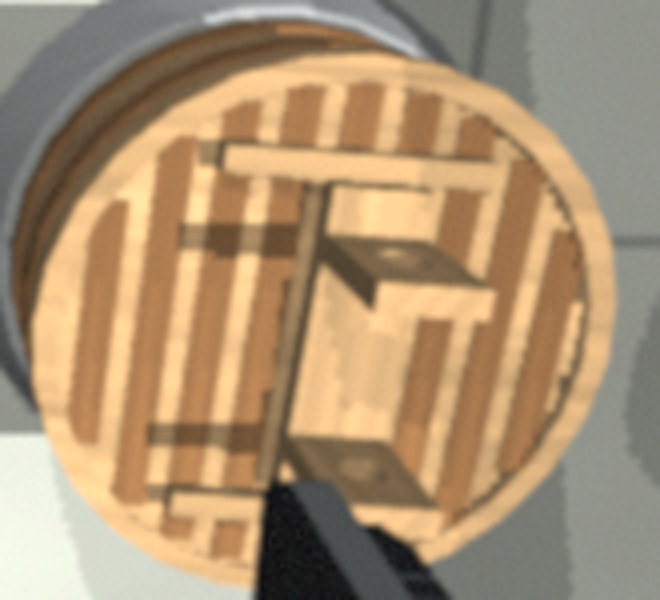

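Near eye: front-face corners at (320,238), (445,240), (375,283), (490,290) in the crop, hole at (405,261). Far eye: hole at (360,467), bottom edge from (287,438) to (390,440). Next I'll cast these pixels and grasp the chopstick.

Run:
```python
from h import *
d=np.load("v1.npz"); c=(d["T"],float(d["f"]),float(d["cx"]),float(d["cy"]))
P=lambda u,v,z: onz(c,300+(u+.5)/4-.5,155+(v+.5)/4-.5,z)
a={}
for n,u,v,z in(("nbl",320,238,.112),("nbr",445,240,.112),("ntl",375,283,.152),("ntr",490,290,.152),("nh",405,261,.132),("fh",360,467,.132),("fbl",287,438,.112),("fbr",390,440,.112),("ftr",438,508,.152)):
    a[n]=P(u,v,z); print(n,np.round(a[n],4))
E=np.array([P(u,v,.104)[:2] for u,v in((33,330),(350,52),(615,270),(130,545),(50,220),(550,480),(500,100),(180,115))])
A=np.c_[2*E,np.ones(len(E))]; s=np.linalg.lstsq(A,(E**2).sum(1),rcond=None)[0]; print("lid c",s[:2],"r",np.sqrt(s[2]+s[0]**2+s[1]**2))
print("batten yaw",np.degrees(np.arctan2(*(a["fh"]-a["nh"])[1::-1])),np.degrees(np.arctan2(*(a["fbl"]-a["nbl"])[1::-1])),np.linalg.norm(a["fh"]-a["nh"]))
# grasp
tail=np.array([.40208,.00908,.03]);tip=np.array([.63657,.00491,.08]); dr=tip-tail; dr[2]=0; dr/=np.linalg.norm(dr)
t=np.radians(12); ax=dr*np.cos(t)+np.array([0,0,np.sin(t)]); mid=(tail+tip)/2; g=mid-.045*ax
xd=np.cross(np.cross(ax,[0,0,-1]),ax); xd/=np.linalg.norm(xd); jaw=np.cross([0,0,1],ax)
o=rv(xd,jaw); p=g+.005*xd   # grasp pt 5 mm behind TCP
print("grasp",g,p)
manip.goto(p-.10*xd,o); manip.move_l(p-.002*xd*0,max_speed=.1); st()
manip.gripper_to(0.0); st()
manip.move_l(p+np.array([0,0,.08]),max_speed=.12); st()
np.savez("g.npz",ax=ax,p=p)
```

```text
nbl [0.6015 0.2317 0.112 ]
nbr [0.6022 0.2655 0.112 ]
ntl [0.6001 0.2317 0.152 ]
ntr [0.6019 0.2593 0.152 ]
nh [0.6013 0.2468 0.132 ]
fh [0.6598 0.2421 0.132 ]
fbl [0.6613 0.2286 0.112 ]
fbr [0.662 0.258 0.112]
ftr [0.6607 0.2548 0.152 ]
lid c [0.63658457 0.23787592] r 0.08299297886022707
batten yaw -4.607321918978211 -3.0076067679627063 0.05864543998344575
grasp [0.47531532 0.00777764 0.04564397] [0.47635471 0.00775915 0.04075324]
5.21 [0.4769 0.0078 0.0412] F [ 0.02  0.15 -0.43] M [0.05 0.03 0.05] op 1.0
5.88 [0.4764 0.0078 0.041 ] F [-2.36 -0.    4.09] M [ 0.    0.22 -0.03] op 0.118
6.7 [0.4756 0.0078 0.1201] F [ 0.38 -0.09 -1.55] M [0.01 0.16 0.01] op 0.114
```

Run:
```python
from h import *
d=np.load("v1.npz"); im=d["im"]; c=(d["T"],float(d["f"]),float(d["cx"]),float(d["cy"]))
im2,c2=snap("top"); im3,c3=snap("scene")
R_=[]
for i,cc in((im,c),(im2,c2),(im3,c3)):
    h=cv2.cvtColor(i,cv2.COLOR_RGB2HSV); m=(((h[...,0]<5)|(h[...,0]>175))&(h[...,1]>190)).astype(np.uint8)
    n,l,s,ce=cv2.connectedComponentsWithStats(m); k=1+s[1:,4].argmax(); print(s[k]); R_.append((cc,s[k]))
def lr(s,side): return (s[0] if side<0 else s[0]+s[2], s[1]+s[3]/2)
a,b=R_[1],R_[2]; ca=(a[1][0]+a[1][2]/2,a[1][1]+a[1][3]/2); cb=(b[1][0]+b[1][2]/2,b[1][1]+b[1][3]/2)
print("red centre",tri(a[0],ca,b[0],cb))
for z in(.02,.06,.1): print(z,onz(a[0],*lr(a[1],-1),z),onz(a[0],*lr(a[1],1),z))
```

```text
[ 317    0  140  109 9685]
[ 142  241   65   65 3306]
[ 335  164   54   41 1649]
red centre [0.40946385 0.25108015 0.00915601]
0.02 [0.40226452 0.32777401 0.02      ] [0.41467587 0.16731234 0.02      ]
0.06 [0.39920141 0.31684182 0.06      ] [0.41122169 0.16143608 0.06      ]
0.1 [0.3961383  0.30590964 0.1       ] [0.40776752 0.15555982 0.1       ]
```

```bash
cat >> h.py <<'E'
PSI=np.radians(-3.8)
NH=np.array([.6013,.2463,.132])
def D(psi=PSI): return np.array([np.cos(psi),np.sin(psi),0])
def O(psi=PSI): return rv([0,0,-1],[-np.sin(psi),np.cos(psi),0])
def tcp_for_tip(tip,psi=PSI): return np.asarray(tip)-.165*D(psi)-np.array([0,0,.005])
E
python3 - <<'E'
from h import *
t=NH-.025*D(); p=tcp_for_tip(t); print(p)
manip.goto([.40,.10,.20],O()); manip.goto(p+[0,0,.0],O()); manip.sleep(.3); st()
im,c=snap("wrist"); np.savez("v2.npz",im=im,T=c[0],f=c[1],cx=c[2],cy=c[3])
print("expected tip px",proj(c,t),"hole",proj(c,NH),"origin",proj(c,t-.12*D()))
u0,v0=[int(q) for q in proj(c,NH)]
cr=im[max(0,v0-90):v0+60,u0-100:u0+100]; print("crop org",u0-100,max(0,v0-90))
cv2.imwrite("pics/v2.png",cv2.convertScaleAbs(cv2.resize(cr,None,fx=4,fy=4,interpolation=cv2.INTER_CUBIC),alpha=1.6)[:,:,::-1])
E
```

```text
[0.41171772 0.25889204 0.127     ]
8.46 [0.4125 0.2581 0.1278] F [ 1.03 -0.59 -0.15] M [-0.01  0.05  0.03] op 0.113
expected tip px (np.float64(277.105996279628), np.float64(522.8978678037556)) hole (np.float64(277.1082302407961), np.float64(547.1905839556953)) origin (np.float64(277.0921398635961), np.float64(372.21933929917157))
crop org 177 457Traceback (most recent call last):
  File "<stdin>", line 8, in <module>
cv2.error: OpenCV(4.12.0) /io/opencv/modules/imgproc/src/resize.cpp:4208: error: (-215:Assertion failed) !ssize.empty() in function 'resize'
```

The wrist camera can't see the tip from this pose, so I'll thread by touch in small steps with a force stop.

```bash
cat >> h.py <<'E'
def thread(start,dist,step=.004,fmax=4.,lat=np.zeros(3),psi=PSI):
    """advance TCP from start command along D by dist; stop on axial reaction. returns distance reached"""
    F0=np.mean([manip.sense()["wrist_force"] for _ in range(5)],0); s=0
    while s<dist-1e-6:
        s+=step; manip.move_l(start+lat+s*D(psi),O(psi),max_speed=.04)
        F=np.array(manip.sense()["wrist_force"])-F0
        print("%.0f"%(s*1e3),np.round(F,1),end="; ")
        if abs(F@D(psi))>fmax or np.linalg.norm(F)>3*fmax: print("STOP"); break
    return s
E
python3 - <<'E'
from h import *
p=tcp_for_tip(NH-.025*D())
for i in range(3): st(); manip.sleep(.1)
e=p-np.array(manip.sense()["tool_pos"]); print("err",e)
s=thread(p,.044); st()
E
```

```text
8.51 [0.4123 0.2582 0.1277] F [-0.54 -0.14 -0.32] M [-0.    0.02  0.01] op 0.119
8.61 [0.4121 0.2585 0.1275] F [ 0.58  0.18 -0.24] M [0.02 0.01 0.01] op 0.114
8.71 [0.4119 0.2587 0.1273] F [-0.56  0.26 -1.23] M [ 0.02 -0.04  0.02] op 0.113
err [-5.56749252e-05  3.98537676e-05 -1.18517281e-04]
4 [-1.2 -0.1 -0.3]; 8 [-0.4  0.1  0.4]; 12 [-0.6  0.5  0.1]; 16 [-0.7 -0.   0.4]; 20 [ 0.  -0.1  0.7]; 24 [-0.1 -0.3  0.2]; 28 [-0.8 -1.   0.2]; 32 [-1.2  0.1 -0.8]; 36 [-0.   0.2  0.4]; 40 [-0.2  0.1 -0.1]; 44 [ 0.1 -0.6 -0.3]; 11.56 [0.4559 0.256  0.1271] F [ 0.36 -0.81 -0.84] M [-0.01 -0.03  0.01] op 0.114
```

```bash
cat >> h.py <<'E'
def meanF(n=8):
    r=[]
    for _ in range(n): manip.sleep(.01); r.append(manip.sense()["wrist_force"])
    return np.mean(r,0)
def feel(p,dirn,maxd=.006,step=.001,th=1.8,psi=PSI):
    dirn=np.asarray(dirn,float); F0=meanF(); d=0
    while d<maxd-1e-6:
        d+=step; manip.move_l(p+d*dirn,O(psi),max_speed=.04); f=(meanF()-F0)@dirn
        print("%.1f:%.1f"%(d*1e3,f),end=" ")
        if -f>th: break
    print(); manip.move_l(p,O(psi),max_speed=.04); return d
E
python3 - <<'E'
from h import *
p=tcp_for_tip(NH-.025*D())+.044*D(); Y=np.array([-D()[1],D()[0],0])
for n,v in(("+y",Y),("-y",-Y),("+z",np.array([0,0,1.])),("-z",np.array([0,0,-1.]))): print(n,end=" "); feel(p,v)
st()
E
```

```text
+y 1.0:-0.0 2.0:0.1 3.0:-0.1 4.0:-0.6 5.0:-0.5 6.0:-0.6 
-y 1.0:-0.8 2.0:-0.6 3.0:-0.8 4.0:-0.8 5.0:-0.9 6.0:-0.9 
+z 1.0:-0.1 2.0:-0.3 3.0:-0.3 4.0:-1.4 5.0:-1.4 6.0:-1.6 
-z 1.0:0.2 2.0:0.1 3.0:-0.5 4.0:-0.9 5.0:-2.0 
20.28 [0.4554 0.2559 0.127 ] F [ 0.38  0.03 -0.05] M [-0.01  0.02 -0.01] op 0.115
```

Run:
```python
from h import *
im,c=snap("scene"); im2,c2=snap("top")
t=NH+.019*D(); print(proj(c,t),proj(c,NH),proj(c2,t),proj(c2,NH))
a=cv2.resize(im[180:265,330:430],None,fx=4,fy=5,interpolation=cv2.INTER_CUBIC); b=cv2.resize(im2[140:225,140:240],None,fx=4,fy=5,interpolation=cv2.INTER_CUBIC)
a=cv2.resize(im[185:265,330:420],(400,356),interpolation=cv2.INTER_CUBIC); b=cv2.resize(im2[140:220,140:230],(400,356),interpolation=cv2.INTER_CUBIC)
cv2.imwrite("pics/v3.png",cv2.convertScaleAbs(np.hstack([a,b]),alpha=1.6)[:,:,::-1])
```

```text
(np.float64(379.0308438077707), np.float64(217.16973133838948)) (np.float64(378.26841935967934), np.float64(211.0813958685974)) (np.float64(176.97987370311182), np.float64(178.91312327391904)) (np.float64(175.47555857212723), np.float64(186.63714162641577))
```

View pics/v3.png

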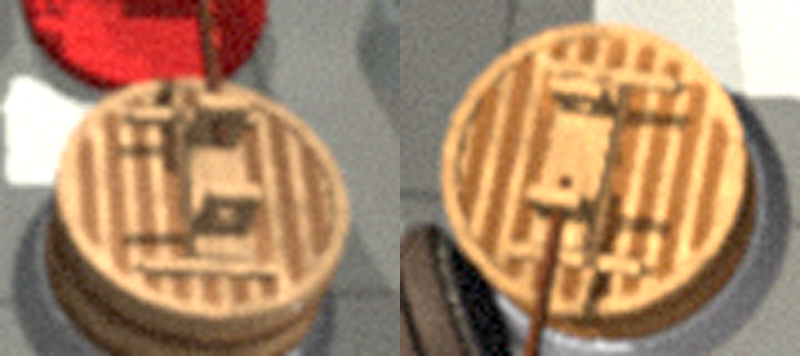

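The top view (right half) shows the stick entering the near eye, with its tip dot just past it at (567,182). The lid moves freely in its 5 mm play, which explains the low side forces. I'll go on through the far eye.

Run:
```python
from h import *
p=tcp_for_tip(NH-.025*D())+.044*D()
s=thread(p,.108,step=.009,fmax=4); st()
im,c=snap("scene"); im2,c2=snap("top")
a=cv2.resize(im[185:265,330:420],(400,356),interpolation=cv2.INTER_CUBIC); b=cv2.resize(im2[140:220,140:230],(400,356),interpolation=cv2.INTER_CUBIC)
cv2.imwrite("pics/v4.png",cv2.convertScaleAbs(np.hstack([a,b]),alpha=1.6)[:,:,::-1])
```

```text
9 [ 0.8 -0.3  0.7]; 18 [ 0.9  0.5 -0.4]; 27 [0.5 0.3 1. ]; 36 [0.9 0.1 0.7]; 45 [ 0.3 -1.2  0.7]; 54 [0.2 1.5 1.4]; 63 [0.6 0.4 0.9]; 72 [1.1 0.6 0.9]; 81 [0.3 0.2 0.2]; 90 [1.  0.2 0.3]; 99 [0.9 0.1 1.2]; 108 [1.1 0.6 0.6]; 24.88 [0.5637 0.2488 0.1271] F [ 0.42  0.29 -0.45] M [ 0.03  0.03 -0.01] op 0.114
```

View pics/v4.png

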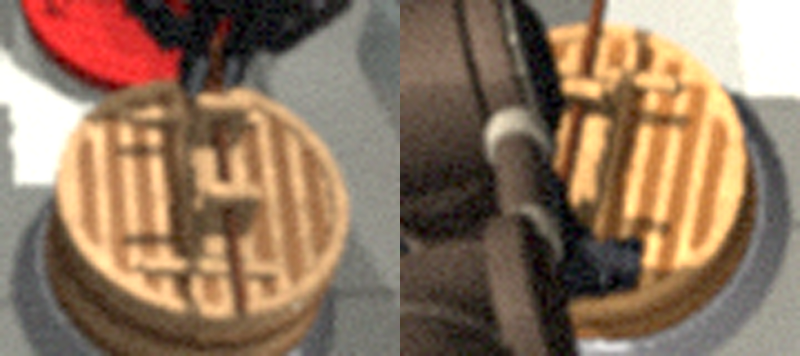

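Both views show the stick through both eyes. Lifting now.

Run:
```python
from h import *
p=np.array([.5636,.2489,.127])
manip.move_l(p+[0,0,.02],O(),max_speed=.025); st()
manip.move_l(p+[0,0,.07],O(),max_speed=.04); manip.sleep(.2); st()
im,c=snap("scene"); im2,c2=snap("top")
pl,pc=c2,im2
a=cv2.resize(im[140:265,310:435],(400,400),interpolation=cv2.INTER_CUBIC); b=cv2.resize(im2[130:230,140:240],(400,400),interpolation=cv2.INTER_CUBIC)
cv2.imwrite("pics/v5.png",cv2.convertScaleAbs(np.hstack([a,b]),alpha=1.6)[:,:,::-1])
# plate: white ring in both views
for n,i,cc,box in(("top",im2,c2,(300,420,145,255)),("scene",im,c,(145,255,210,298))):
    g=cv2.cvtColor(i,cv2.COLOR_RGB2HSV); x0,x1,y0,y1=box; sub=g[y0:y1,x0:x1]
    m=((sub[...,2]>170)).astype(np.uint8); m=cv2.morphologyEx(m,cv2.MORPH_OPEN,np.ones((3,3)))
    cn=max(cv2.findContours(m,0,1)[0],key=cv2.contourArea); e=cv2.fitEllipse(cv2.convexHull(cn)); u,v=e[0][0]+x0,e[0][1]+y0
    print(n,e,onz(cc,u,v,.018))
```

```text
25.93 [0.5634 0.2488 0.1468] F [-0.11  0.23 -2.84] M [-0.01  0.18 -0.06] op 0.116
27.53 [0.5635 0.2489 0.1967] F [-0.24  0.08 -2.45] M [-0.    0.13 -0.04] op 0.11
top ((66.48365783691406, 55.368648529052734), (82.61652374267578, 85.2261962890625), 154.5711669921875) [ 0.63212287 -0.21939193  0.018     ]
scene ((51.821895599365234, 41.85066223144531), (67.46792602539062, 82.15382385253906), 76.30533599853516) [ 0.63721683 -0.22108027  0.018     ]
```

View pics/v5.png

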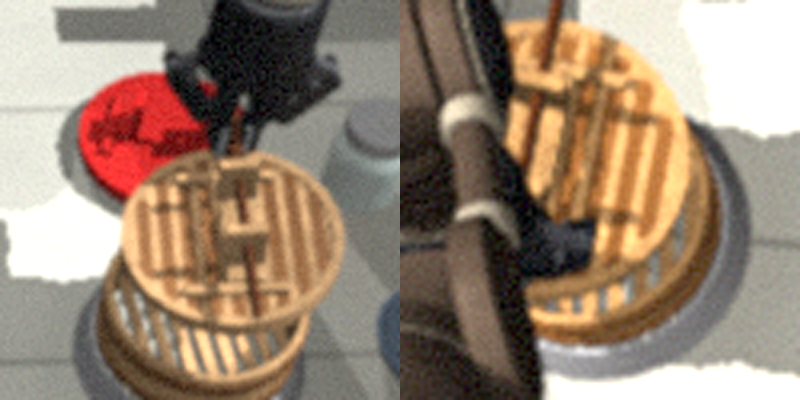

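The lid hangs on the stick clear of the basket; the load is about 2.5 N, or 0.25 kg. I'll carry it over and refine the plate centre from rim points in v1: (172,310), (155,272), (110,225), (60,200), (85,408), (140,378).

Run:
```python
from h import *
from scipy.optimize import least_squares
d=np.load("v1.npz"); c=(d["T"],float(d["f"]),float(d["cx"]),float(d["cy"]))
E=np.array([onz(c,u/1.42,v/1.42,.018)[:2] for u,v in((172,310),(152,262),(110,222),(60,200),(85,408),(140,378))])
s=least_squares(lambda q: np.linalg.norm(E-q,axis=1)-.115,[.635,-.218]); print("plate",s.x,np.round(s.fun*1e3,1))
manip.move_l([.5636,.0,.197],O(),max_speed=.10)
manip.move_l([.5636,-.21,.187],O(),max_speed=.10); manip.sleep(.3); st()
im,c=snap("scene","s6.png"); im2,c2=snap("top")
a=cv2.resize(im[150:300,130:280],(400,400),interpolation=cv2.INTER_CUBIC); b=cv2.resize(im2[130:260,290:420],(400,400),interpolation=cv2.INTER_CUBIC)
cv2.imwrite("pics/v6.png",cv2.convertScaleAbs(np.hstack([a,b]),alpha=1.5)[:,:,::-1])
```

```text
plate [ 0.63397184 -0.21764887] [ 5.5  3.  -2.  -6.2 -1.4 -6.9]
32.83 [ 0.5636 -0.2099  0.187 ] F [ 0.04  0.02 -2.71] M [-0.04  0.16 -0.01] op 0.116
```

View pics/v6.png

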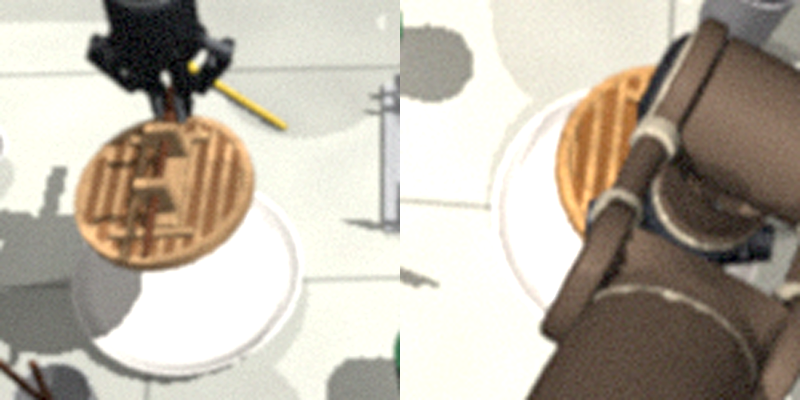

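The lid hangs rolled sideways, as expected with the batten off centre, over the plate. The plate estimates agree at (0.634, -0.218) to within 3 mm. Lowering slowly with a force watch.

Run:
```python
from h import *
x,y=.563,-.2100
manip.move_l([x,y,.09],O(),max_speed=.07)
z=.09; manip.sleep(.1)
while z>.0515:
    z-=.0055 if z>.06 else .002; manip.move_l([x,y,max(z,.0510)],O(),max_speed=.025); F=meanF(5); print("%.4f"%z,np.round(F,1),end="; ")
    if F[2]>3: break
print(); s=st()
im,c=snap("scene"); im2,c2=snap("top")
a=cv2.resize(im[170:300,140:270],(400,400),interpolation=cv2.INTER_CUBIC); b=cv2.resize(im2[130:260,290:420],(400,400),interpolation=cv2.INTER_CUBIC)
cv2.imwrite("pics/v7.png",cv2.convertScaleAbs(np.hstack([a,b]),alpha=1.5)[:,:,::-1])
```

```text
0.0845 [ 0.1  0.  -2.5]; 0.0790 [ 0.3  0.1 -3.1]; 0.0735 [ 0.   0.  -2.5]; 0.0680 [-0.2 -0.4 -2.6]; 0.0625 [-0.   0.1 -2.8]; 0.0570 [ 0.1 -0.2 -3.2]; 0.0550 [-0.4 -0.3 -2. ]; 0.0530 [ 0.1  0.1 -0.7]; 0.0510 [-0.3  0.3 -0.5]; 
37.88 [ 0.563 -0.21   0.051] F [-0.3   0.63 -1.15] M [ 0.06 -0.03 -0.01] op 0.117
```

View pics/v7.png

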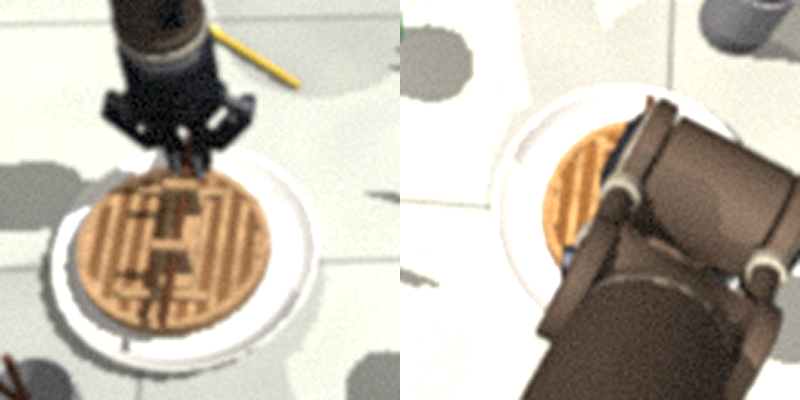

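The lid sits flat on the plate floor, but looks about 9 mm towards -y (disc centre (174,249) against plate centre (185,259) in the crop). I'll measure that and nudge it with the stick if needed.

```bash
cat > lidpos.py <<'E'
from h import *
def lidpos():
    im,c=snap("scene"); P=lambda u,v,z: onz(c,140+u*130/400,170+v*130/400,z)
    h=cv2.cvtColor(im,cv2.COLOR_RGB2HSV)[170:300,140:270]
    m=((h[...,1]>70)&(h[...,0]<28)&(h[...,0]>4)).astype(np.uint8); m=cv2.morphologyEx(m,cv2.MORPH_OPEN,np.ones((5,5))); m[:52]=0
    cn=max(cv2.findContours(m,0,1)[0],key=cv2.contourArea); x,y,w,hh=cv2.boundingRect(cn)
    hull=cv2.convexHull(cn)[:,0]; hull=hull[(hull[:,1]>58)]
    # edge upper contour at disc: side extremes at z~.02
    l=onz(c,140+x,170+hull[hull[:,0].argmin()][1],.024); r=onz(c,140+x+w,170+hull[hull[:,0].argmax()][1],.024); b=onz(c,140+x+w/2,170+y+hh,.014)
    print("lid L",np.round(l,3),"R",np.round(r,3),"mid",np.round((l+r)/2,4),"far edge",np.round(b,3))
    # plate outer left/right from the viewed crop
    print("plate LR",np.round((P(50,260,.018)+P(320,250,.018))/2,4),"far",np.round(P(170,370,.018),3))
E
python3 -c "
from lidpos import *
lidpos()"
```

```text
lid L [ 0.657 -0.301  0.024] R [ 0.616 -0.142  0.024] mid [ 0.6365 -0.2215  0.024 ] far edge [ 0.716 -0.218  0.014]
plate LR [ 0.6406 -0.2118  0.018 ] far [ 0.75  -0.217  0.018]
```

The lid centre reads (0.635, -0.2215) and the plate centre (0.635, -0.212 to -0.219). That is 3–10 mm off with about 25 mm of room, so it is fine as it is. Release and retreat.

Run:
```python
from lidpos import *
manip.gripper_to(0.6); st()
manip.move_l([.563,-.21,.16],O(),max_speed=.08)
manip.goto([.36,-.12,.30],O()); manip.sleep(.3); st()
im,c=snap("scene"); im2,c2=snap("top")
a=cv2.resize(im[170:300,140:270],(400,400),interpolation=cv2.INTER_CUBIC); b=cv2.resize(im2[130:260,290:420],(400,400),interpolation=cv2.INTER_CUBIC)
cv2.imwrite("pics/v8.png",cv2.convertScaleAbs(np.hstack([a,b]),alpha=1.5)[:,:,::-1]); lidpos()
```

```text
38.51 [ 0.5631 -0.21    0.0511] F [0.41 0.53 0.6 ] M [ 0.02 -0.02 -0.02] op 0.595
41.35 [ 0.3603 -0.1202  0.2994] F [ 0.04 -0.71 -0.18] M [-0.02  0.01 -0.02] op 0.602
lid L [ 0.657 -0.301  0.024] R [ 0.616 -0.142  0.024] mid [ 0.6365 -0.2215  0.024 ] far edge [ 0.716 -0.218  0.014]
plate LR [ 0.6406 -0.2118  0.018 ] far [ 0.75  -0.217  0.018]
```

View pics/v8.png

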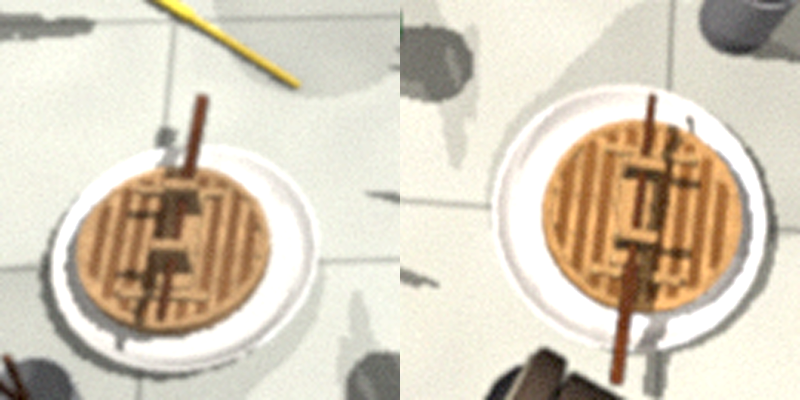

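```bash
python3 -c "
from h import *
manip.close_job()"
```

```text
the job is handed in; nothing more can be done
```

The lid is flat and right way up inside the plate's rim, with the chopstick left through both eyes and released. I handed the job in at about 41 s, against the 67 s limit.

**What I did:** I took the chopstick from its rest and threaded it level through both eyes while the lid was still seated. I then lifted the lid off (about 2.5 N of load), carried it across and lowered it onto the plate under force watch. After letting go I moved the arm clear.

**Last checks:**
- **Pictures:** the final scene and top views show the lid flat on the plate floor and the stick through both eyes. The measured lid position was the same before and after release.
- **Forces:** the wrist forces I read stayed under about 5 N.
- **Centring:** the lid sits about 3–10 mm off centre towards -y, because my plate-centre estimates disagreed by several mm. That is within the 25 mm of room, so I left it.
- **Sideways feeling for the hole:** this was inconclusive because the loose lid moved in its play. I confirmed the threading from the pictures instead.
- **Other objects:** I did not check the cup, bottle, jar, bowl and dish one by one at the end. No unexpected contact force showed up at any step.

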